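# Torque a stove valve in the locking pliers

## Task

Push the blue handle of the bench-mounted locking pliers shut until they lock over centre onto the brass stove valve, then swing the red-handled click wrench on its nut clockwise (seen from above) until the nut is tight and the wrench's joint gives. Then press the red release lever down so that the pliers spring open, and stand the valve, wrench still on it, upright in the blue tray, setting it down gently and leaving the other things on the bench where they are.

Things in the scene. Friction and masses are not known exactly. Their poses are not given: they have to be found in the camera images.
- clamp: locking pliers bolted flat on a 150 x 260 mm steel base plate 10 mm thick. Origin on the table under the place between the jaws where the valve stands. Its y axis runs from the jaws along the two handles; the fixed jaw (face at x = -23 mm) and fixed steel handle (top 61 mm high, to y = 210 mm) are on its -x side, the moving jaw and moving blue handle on its +x side. Jaw tops are 66 mm high. All turning joints but the release lever have vertical axes
- handle (a joint): angle of the moving blue handle: 0 fully open (a light spring holds it there), 0.95 fully shut against its stop. Pushing it shut takes up to about 8 N at point handle_push; resistance grows from about 0.4 as the jaw meets the valve, peaks near 0.65 and falls to nothing at the centre, 0.83; beyond that it snaps to 0.95 and stays locked by itself. With no valve in the jaws it does not lock
- handle_hinge (a point): point on the vertical hinge axis of the blue handle, 48 mm above the table
- handle_push (a point): place to push: on the outer (+x) face of the blue handle, 48 mm above the table, 100 mm along the handle from its hinge axis. The handle is 26 mm wide, 26 mm tall (35 to 61 mm above the table) and ends 15 mm beyond this point. From fully open it swings about the hinge anticlockwise seen from above until it lies along the clamp's y axis. With it shut, this point is 13 mm beyond the hinge in the clamp's x and 100 mm in its y
- release (a joint): angle of the red release lever: 0 at rest (raised), up to 0.5 when its paddle is pressed down. With the pliers locked, its heel pushes the blue handle back past centre when it reaches about 0.18 (10 mm down), then the handle springs fully open within about 1 s. Needs about 5 N at the paddle; springs back when let go
- release_tip (a point): middle of the top of the lever's red paddle (26 x 34 mm), about 104 mm above the table at rest, over the fixed handle; it moves down about 22 mm and slightly towards the clamp's -x when pressed
- jaw: moving jaw of the pliers, its gripping face 44 mm long and 22 to 66 mm above the table; origin on its vertical hinge axis, at table height. Locked, it presses on the valve with about 40 N
- valve: brass stove valve standing between the open jaws. Origin at the centre of its underside, z up. Square block 46 x 46 mm, 60 mm high; round nut and wrench head (58 mm across) from 61 to 93 mm; above these a square brass neck 28 x 28 mm, sides parallel to the valve's x and y, up to 145 mm: the place to grip it (from above). 0.45 kg (varies by a quarter) without nut and wrench (0.17 kg)
- nut (a joint): how far the nut with the wrench is screwed on: starts loose between 0.3 and 0.8, turns clockwise from above about the valve's z axis against slight friction (about 2 N at wrench_push), tight against its seat at 1.2
- wrench (a joint): click joint in the wrench, 40 mm from the nut axis: 0 straight; once the nut is tight it gives when pushed clockwise with about 8 N at point wrench_push, and bends up to 0.35 (about 12 N there). It springs back straight when let go
- wrench_push (a point): middle of the wrench's red grip, 130 mm from the nut axis, at 85 mm above the valve's underside. At the start it points from the nut to the clamp's +x, -y side; tight, almost along the clamp's -y. The wrench is a level bar 20 mm wide and 16 mm tall reaching to 170 mm from the nut axis
- tray: blue square steel tray 160 x 160 mm, rim 12 mm high, walls 4 mm, floor at most 5 mm above the table; origin at the centre of its underside. It stands left or right of the pliers
- tank: brass stove tank, 132 mm across, 84 mm high, bystander, on the other side; origin at the centre of its underside
- burner: dark steel burner cap, 64 mm across, 34 mm high, bystander; origin at the centre of its underside
- tin: open tin, 90 mm across, 100 mm high, bystander; origin at the centre of its underside
- spanner: spanner 180 mm long lying on the bench, bystander
- screwdriver: screwdriver 190 mm long lying on the bench, bystander
- pot: red clay pot, 84 mm across, 52 mm high, bystander; origin at the centre of its underside
Not all that is in view belongs to the job. Leave any pink or turquoise look-alike of the valve alone.

How it is judged:
On the way, in this order (a step that is already met when the one before it is completed fails the run):
1. the pliers are locked over centre onto the valve (value of joint handle above 0.9 rad and contact force between valve and jaw above 15 N and contact force between the fingers and clamp below 0.5 N), for 0.3 s.
2. with the pliers locked, the nut is tight and the wrench's click joint gives (value of joint handle above 0.88 rad and value of joint nut above 1.14 rad and value of joint wrench above 0.06 rad), for 0.1 s.
3. the red release lever is pressed while the pliers are locked (value of joint release above 0.1 rad and value of joint handle above 0.6 rad).
4. the pliers have sprung open (value of joint handle below 0.2 rad), for 0.2 s.
At the end, for the whole second after the job is handed in: The valve stands upright (within 0.1 rad) and still on the tray's floor, its centre within 45 mm of the tray's centre, its nut tight (nut above 1.1), and the pliers are open (handle below 0.2) (horizontal distance between valve and tray below 0.045 m and z of valve in the frame of tray below 0.012 m and angle between valve's own z axis and vertical below 0.1 rad and linear speed of valve below 0.02 m/s and value of joint nut above 1.1 rad and value of joint handle below 0.2 rad); the robot touches nothing.
It fails at once if the valve is tipped (angle between valve's own z axis and vertical above 0.5 rad).
It fails at once if the valve is dropped or banged onto the tray (contact force between valve and tray above 80 N).
It fails at once if another thing on the bench is pushed away (distance of any of tank, burner, tin, spanner, screwdriver, pot from where it was at the start of the episode above 0.03 m).
It also fails if it takes over 67 s, if anything falls off the work surface, if the arm or the gripper's body presses on something with over 40 N, if the wrist force passes 120 N, or if a joint passes its speed limit or range.

## Robot

A 6-joint arm with a two-finger parallel gripper is mounted at the origin on the work surface. World frame = base frame: x ahead of the robot, y to its left, z up, the work surface at z = 0. Lengths are in m, angles in rad, forces in N, time in s.
With the tool pointing down it reaches from about 0.35 to 0.85 m from the base axis. Payload 8.1 kg.
Tool frame: the origin (TCP) lies where the fingers leave the gripper's body, on its centre line; the fingertips stand 84 mm ahead of it and the grasp point (between the pads) lies 65 mm ahead of it; z points along the fingers, y is the line along which they close (so a half turn about z gives the same grasp; the last joint's range is limited). The gripper opens to 93 mm and grips with 3 to 60 N. Pads are 15 mm wide; open, the fingers measure 128 mm over their backs; the gripper's body (75 mm by 188 mm) begins 65 mm behind the grasp point.
Start: joints at [1.211, 0.13, 1.488, -0, 1.523, -0.085], TCP at [0.163, 0.577, 0.303] pointing down, gripper open.
Joint ranges: [-2.96, 2.96], [-0.89, 2.26], [0.02, 2.5], [-1.34, 4.48], [0, 2.73], [-2.66, 2.66]. Speed limits (rad/s): [2.39, 2.39, 2.79, 3.14, 3.14, 3.14].

## Interface

Orientations are given as a rotation vector (axis times angle).
In Python, from plant import robot gives the robot as it stands.
- The arm moves only by the shell command python3 -m jog 'ROWS' [FORCE]. ROWS is text: rows parted by semicolons, each of 5 numbers parted by spaces: the opening, from 0 (shut) to 1 (fully open), then the shift along the tool's x, y, z in m, then the turn about the tool's z in degrees. A call has 1 to 10 rows; each row shifts and turns the commanded pose from where the row before left it, along the tool's axes as they then stand; what a row does not reach is not made up. A row lasts 1/12 s, in which the tool goes at most 41.7 mm and 7.16 degrees, less where a joint would pass 70% of its speed; a pose out of reach is approached as far as the arm can. A call with a gripper value outside its range is refused whole. The fingers move at their own pace and stop on an object; FORCE is the grip in N (left out, the last holds). Time passes only in rows, so rows that do not move let the fingers close. It gives the time, the measured TCP pose, the force, the opening and the grip force at its end, in the units of the state.
- robot.read_state(): the state, without advancing time (a new reading comes with each control period).
- robot.read_camera(name): name is "scene" or "top"; returns a dict with "color" (480x640x3 uint8, red, green, blue), "intrinsics" (3x3 intrinsics, pixels), "k1" (the pictures are not rectified: a ray, as slopes to the right and down, at radius r is drawn at 1 + k1 r^2 times it, then the intrinsics apply), "pose" (4x4, takes a point from camera to world coordinates). Camera axes: x right, y down, z forward; pixel columns grow to the right and rows downward; lengths in m; the calibration is good to about 2 mm. A picture is of the moment at which its call begins. There is no depth.
- robot.close_job(): hands the job in; it is judged then, once.
The state is a dict: "t": time; "q": joint angles; "dq": joint speeds; "joint_torque": joint torques, N m; "tool_pos": TCP position; "orientation": TCP orientation; "force": force on the tool from outside, world axes, zero at the start; "wrist_torque": the same for the moment, N m; "opening": finger opening in m; "gripper_force": force on a finger pad.
Only numpy, scipy, OpenCV 4.12 (cv2) and the standard library are available. Lean on these libraries where they do the work, as an engineer would, in place of code of your own. Each camera call takes 0.05 s, during which the arm holds its last target. There are 200 camera calls.

## Working session

There is one attempt and no reset: what is moved stays moved. The work goes in short steps, Python scripts to look and compute and a shell command to move; the robot and the scene stay as the last step left them, time stands still between calls to the robot, and variables do not carry over. Pictures are saved under pics/ and viewed, at most 11 in all, crops included, and the job is handed in when it is done.

```bash
ls; mkdir -p pics; python3 - <<'E'
from plant import robot
import cv2,numpy as np
s=robot.read_state();print(s)
for n in("scene","top"):
    c=robot.read_camera(n);cv2.imwrite(f"pics/{n}0.png",c["color"][:,:,::-1]);print(n,c["intrinsics"],c["k1"],c["pose"])
E
```

```text
pics
{'t': 0.0, 'q': array([ 1.21061498e+00,  1.31151823e-01,  1.48925466e+00,  4.77067895e-05,
        1.52293908e+00, -8.53876524e-02]), 'dq': array([-3.51597512e-05, -3.69903949e-04,  9.50746163e-05,  1.91752399e-03,
       -5.86149511e-05, -7.18253634e-04]), 'joint_torque': array([ 1.75517598e-03, -5.59864748e+01, -4.91747081e+01,  7.68183754e-02,
        3.60836217e-02, -1.58878661e-04]), 'tool_pos': array([0.16262921, 0.57713504, 0.30170638]), 'orientation': array([-4.30232157e-01, -3.11155464e+00,  2.66850622e-03]), 'force': array([ 0.83419999,  0.18141656, -0.41775   ]), 'wrist_torque': array([ 0.03371434, -0.02574331, -0.03031799]), 'gripper_force': 0.0, 'opening': 0.09258665152401883}
scene [[480.14432699   0.         325.92405555]
 [  0.         480.14432699 238.25793806]
 [  0.           0.           1.        ]] -0.07477108097842644 [[-0.11253344  0.59240535 -0.79774189  1.35278857]
 [ 0.99362417  0.07264249 -0.08622105  0.07392812]
 [ 0.00687215 -0.80235838 -0.59680299  0.7412612 ]
 [ 0.          0.          0.          1.        ]]
top [[536.83423635   0.         323.90067679]
 [  0.         536.83423635 238.99544963]
 [  0.           0.           1.        ]] -0.11544501891905913 [[-0.01522578 -0.98185811  0.18900482  0.27242259]
 [-0.99973528  0.01168809 -0.01981802  0.0166206 ]
 [ 0.01724938 -0.18925653 -0.98177616  1.32538619]
 [ 0.          0.          0.          1.        ]]
```

View pics/top0.png

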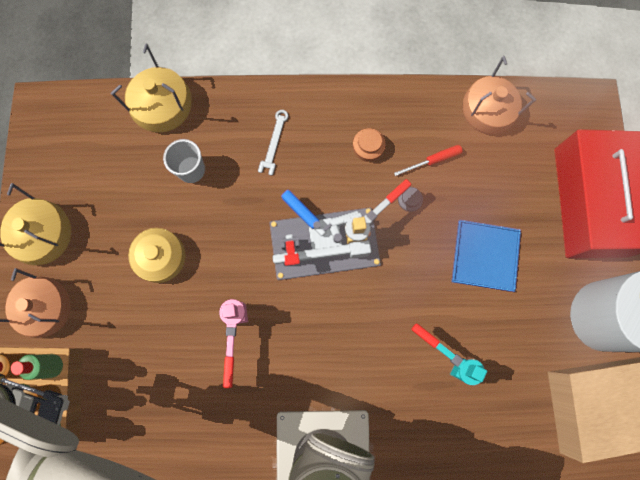

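View pics/scene0.png

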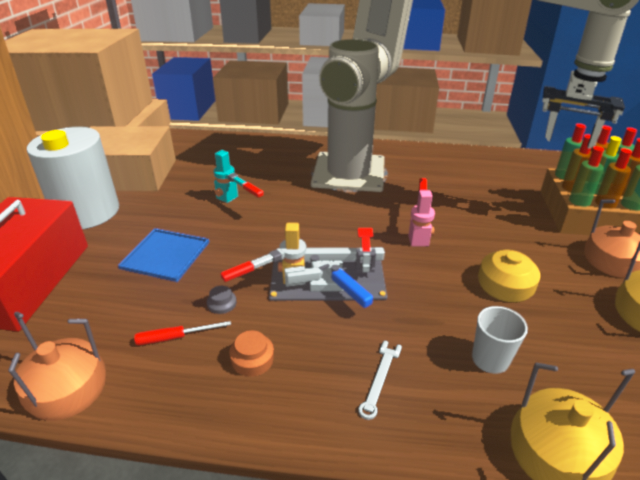

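```bash
cat > h.py <<'E'
import numpy as np,cv2
from plant import robot
def cam(n):
    c=robot.read_camera(n);c['hsv']=cv2.cvtColor(c['color'],cv2.COLOR_RGB2HSV);return c
def ray(c,uv):
    K=c['intrinsics'];k=np.float64(c['k1']);d=np.array([k,0,0,0,0.])
    p=cv2.undistortPoints(np.float64(uv).reshape(-1,1,2),K,d).reshape(-1,2)
    T=c['pose'];r=np.c_[p,np.ones(len(p))]@T[:3,:3].T
    return T[:3,3],r
def plane(c,uv,z):
    o,r=ray(c,uv);return o+r*((z-o[2])/r[:,2])[:,None]
def tri(c1,u1,c2,u2):
    A=np.zeros((3,3));b=np.zeros(3)
    for c,u in((c1,u1),(c2,u2)):
        o,r=ray(c,u);d=r[0]/np.linalg.norm(r[0]);M=np.eye(3)-np.outer(d,d);A+=M;b+=M@o
    return np.linalg.solve(A,b)
def proj(c,P):
    T=np.linalg.inv(c['pose']);p=np.atleast_2d(P)@T[:3,:3].T+T[:3,3];s=p[:,:2]/p[:,2:]
    s=s*(1+c['k1']*(s**2).sum(1))[:,None];K=c['intrinsics'];return s*[K[0,0],K[1,1]]+K[:2,2]
RNG=dict(red=[((0,170,90),(6,255,255)),((174,170,90),(180,255,255))],blue=[((102,150,60),(118,255,255))],yel=[((17,110,90),(32,255,255))],)
def blobs(c,col,box,amin=15):
    m=sum(cv2.inRange(c['hsv'],a,b) for a,b in RNG[col]);x0,y0,x1,y1=box
    k=np.zeros_like(m);k[y0:y1,x0:x1]=m[y0:y1,x0:x1]
    cs,_=cv2.findContours(k,cv2.RETR_EXTERNAL,cv2.CHAIN_APPROX_NONE)
    return sorted([q.reshape(-1,2).astype(float) for q in cs if cv2.contourArea(q)>amin],key=lambda q:-cv2.contourArea(q.astype(np.float32)))
def rect(P):
    r=cv2.minAreaRect(np.float32(P[:,:2]*1000));b=cv2.boxPoints(r);return np.round(b).astype(int),np.round(r[0],1),np.round(r[1],1),r[2]
E
python3 - <<'E'
from h import *
t=cam("top");s=cam("scene")
for nm,c,b in(("handle",'blue',(270,180,340,240)),("tray",'blue',(440,210,530,300)),("paddle",'red',(275,225,310,270)),("grip",'red',(375,170,420,215)),("neck",'yel',(335,205,380,250)),("bolts",'yel',(265,205,390,280))):
    for q in blobs(t,c,b,4 if nm=="bolts" else 15):
        z=dict(handle=.061,tray=.012,paddle=.104,grip=.103,neck=.155,bolts=.012)[nm]
        print(nm,q.mean(0).round(1),*[str(x).replace('\n',' ') for x in rect(plane(t,q,z))])
for nm,c,b in(("handle",'blue',(325,255,380,310)),("paddle",'red',(350,222,380,260)),("grip",'red',(215,250,260,285)),("neck",'yel',(275,215,310,275))):
    for q in blobs(s,c,b): print("S",nm,q.mean(0).round(1),q.min(0),q.max(0))
cr=t['color'][170:290,255:435,::-1];cv2.imwrite('pics/c1.png',cv2.resize(cr,(800,533),interpolation=cv2.INTER_CUBIC))
cr=s['color'][210:320,215:395,::-1];cv2.imwrite('pics/c2.png',cv2.resize(cr,(800,489),interpolation=cv2.INTER_CUBIC))
E
```

```text
handle [300.2 209.1] [[544  21]  [561   3]  [640  78]  [623  96]] [592.1  49.4] [108.8  24.4] 43.56340408325195
tray [484.9 262.3] [[ 387 -484]  [ 542 -511]  [ 569 -355]  [ 414 -328]] [ 478.2 -419.4] [157.9 157.2] 80.11829376220703
paddle [290.6 253.7] [[450  52]  [504  52]  [504  82]  [450  82]] [476.9  67.2] [29.9 53.7] 89.87586975097656
grip [398.6 189.9] [[ 595 -168]  [ 639 -218]  [ 653 -205]  [ 609 -155]] [ 623.8 -186.6] [18.9 66.4] 41.24063491821289
neck [358.6 224.5] [[ 512  -99]  [ 547 -100]  [ 548  -73]  [ 513  -72]] [529.8 -86. ] [26.9 34.6] 88.52632141113281
bolts [358.6 224.5] [[ 541 -113]  [ 580 -114]  [ 581  -84]  [ 542  -83]] [561.3 -98.6] [30.2 38.9] 88.52637481689453
bolts [348.4 239.5] [[517 -67]  [518 -80]  [534 -78]  [532 -65]] [525.3 -72.6] [15.8 12.8] 7.992466449737549
bolts [375.9 261.3] [[ 461 -140]  [ 469 -145]  [ 473 -136]  [ 465 -132]] [ 466.9 -138.2] [10.  9.] 61.97107696533203
bolts [273.5 223.8] [[562 119]  [562 112]  [570 112]  [570 120]] [566.3 115.7] [7.8 7.5] 0.14698012173175812
bolts [280.5 275.1] [[431  95]  [439  95]  [439 102]  [431 102]] [435.1  98.3] [7.4 7.5] 89.90392303466797
bolts [367.3 210.4] [[ 593 -120]  [ 598 -125]  [ 602 -121]  [ 597 -116]] [ 597.8 -120.5] [5.4 7.3] 43.06016540527344
S handle [352.2 287. ] [332. 269.] [372. 306.]
S paddle [365.3 237. ] [357. 227.] [373. 250.]
S grip [236.7 271.1] [220. 261.] [253. 281.]
S neck [292.  234.8] [285. 222.] [299. 248.]
S neck [291.1 265.3] [282. 259.] [304. 274.]
```

View pics/c1.png

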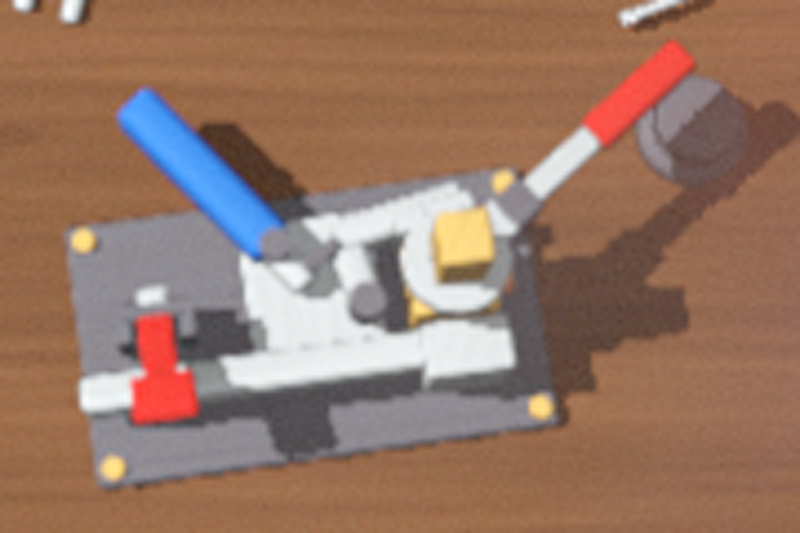

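View pics/c2.png

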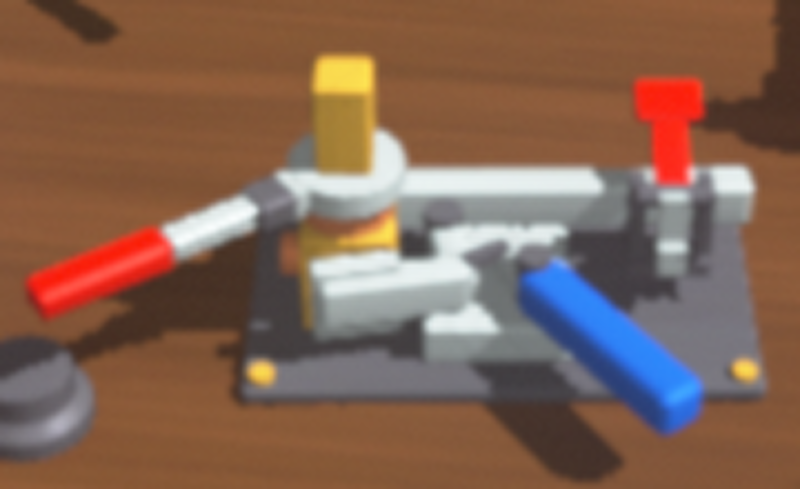

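```bash
python3 - <<'E'
from h import *
t=cam("top");s=cam("scene")
f=lambda x,y:(255+x/4.444,170+y/4.444); g=lambda x,y:(215+x/4.444,210+y/4.444)
for n,a,b in(("neck",(466,238),(345,74)),("griptip",(680,55),(40,295)),("paddle",(163,395),(668,92)),("htip",(135,103),(668,402)),("pivot",(282,243),(537,255))):
    print(n,tri(t,f(*a),s,g(*b)).round(4))
# neck corners on z=.155
for z in(.145,.155):print(z,plane(t,[f(440,213),f(490,208),f(492,268),f(438,275)],z).round(4).tolist())
print('handle blue end/edges',plane(t,[f(120,113),f(150,88),f(258,258),f(282,232)],.061).round(4).tolist())
print('burner',plane(t,[f(692,130)],.02),'pad',plane(t,[f(163,395)],.104))
E
```

```text
neck [ 0.5325 -0.0872  0.1519]
griptip [ 0.6448 -0.2114  0.096 ]
paddle [0.4618 0.0672 0.1042]
htip [0.6335 0.0813 0.0515]
pivot [0.5504 0.0066 0.0635]
0.145 [[0.5473, -0.076, 0.145], [0.5497, -0.1016, 0.145], [0.5185, -0.1016, 0.145], [0.5152, -0.0741, 0.145]]
0.155 [[0.545, -0.0752, 0.155], [0.5473, -0.1006, 0.155], [0.5164, -0.1006, 0.155], [0.5131, -0.0734, 0.155]]
handle blue end/edges [[0.6252, 0.0916, 0.061], [0.6392, 0.0751, 0.061], [0.543, 0.0168, 0.061], [0.5573, 0.0036, 0.061]]
burner [[ 0.62347446 -0.23089335  0.02      ]] pad [[0.46186022 0.06678778 0.104     ]]
```

```bash
python3 -m jog '0 -0.0362 -0.0193 0 0;0 -0.0362 -0.0193 0 0;0 -0.0362 -0.0193 0 0;0 -0.0362 -0.0193 0 0;0 -0.0362 -0.0193 0 0;0 -0.0362 -0.0193 0 0;0 -0.0362 -0.0193 0 0;0 -0.0362 -0.0193 0 0' && python3 -m jog '0 0 0 0 7.1;0 0 0 0 7.1;0 0 0 0 7.1;0 0 0 0 7.1;0 0 0 0 7.1;0 0 0 0 7.1;0 0 0 0 7.1;0 0 0 0 7.1;0 0 0 0 7.1;0 0 0 0 7.1'
python3 - <<'E'
import numpy as np
H=np.array([.549,.005])
for th in np.r_[-.0,.2,.4,.6,.75,.88]:
    a=np.radians(43.5)+th;d=np.array([np.cos(a),np.sin(a)]);n=np.array([d[1],-d[0]])
    print(th,(H+.1*d+n*(.013+.0175*abs(n[0])+.0075*abs(n[1]))).round(4))
E
```

```text
t: 0.97
tool_pos: [0.4007, 0.3487, 0.3029]
orientation: [0.43, 3.112, 0.001]
force: [-0.3, 0.7, 0.6]
opening: 0.0443
gripper_force: 0.0
t: 1.8
tool_pos: [0.3996, 0.3503, 0.3027]
orientation: [-2.164, -2.277, 0.0]
force: [0.2, -0.7, 0.5]
opening: 0.0005
gripper_force: 0.0
-0.0 [0.6425 0.0517]
0.2 [0.6323 0.0687]
0.4 [0.6184 0.0838]
0.6 [0.601  0.0961]
0.75 [0.586  0.1029]
0.88 [0.5731 0.1069]
```

```bash
python3 -m jog '0 -0.031 0.0262 0 3;0 -0.031 0.0254 0 0;0 -0.031 0.0254 0 0;0 -0.031 0.0254 0 0;0 -0.031 0.0254 0 0;0 -0.031 0.0254 0 0;0 -0.031 0.0254 0 0;0 -0.031 0.0254 0 0;0 -0.031 0.0254 0 0;0 -0.031 0.0254 0 0' && python3 -m jog '0 0 0 0.04 0;0 0 0 0.04 0;0 0 0 0.04 0;0 0 0 0.03 0;0 0 0 0.03 0;0 0 0 0 0'
python3 - <<'E'
from h import *
t=cam("top");cv2.imwrite('pics/c3.png',cv2.resize(t['color'][150:290,255:435,::-1],(800,622),interpolation=cv2.INTER_CUBIC)[:600])
E
```

```text
t: 2.63
tool_pos: [0.6583, 0.0411, 0.3027]
orientation: [2.217, 2.226, 0.0]
force: [1.0, 1.1, -0.2]
opening: 0.0005
gripper_force: 0.0
t: 3.13
tool_pos: [0.6527, 0.0428, 0.1144]
orientation: [-2.211, -2.22, 0.013]
force: [-0.7, 0.7, -1.8]
opening: 0.0003
gripper_force: 0.0
```

View pics/c3.png

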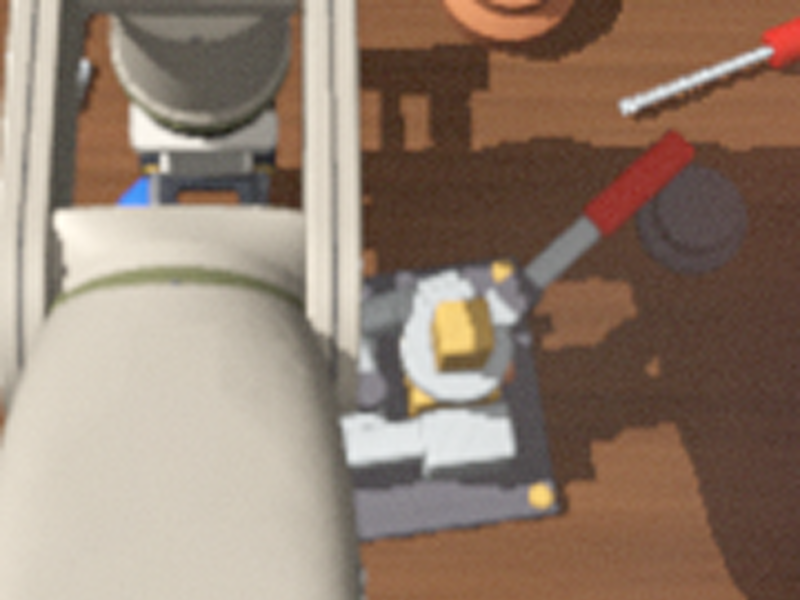

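```bash
python3 -m jog '0 0 0 0 0;0 0.005 -0.005 0 0;0 0.0045 -0.0055 0 0;0 0.0085 -0.005 0 0;0 0.0085 -0.005 0 0;0 0.0075 -0.007 0 0;0 0.0075 -0.007 0 0;0 0.006 -0.0087 0 0;0 0.006 -0.0087 0 0;0 0 0 0 0'; python3 -m jog '0 0.0035 -0.0075 0 0;0 0.0033 -0.0075 0 0;0 0.002 -0.0065 0 0;0 0.002 -0.0065 0 0;0 0.001 -0.005 0 0;0 0 0 0 0'
```

```text
t: 4.02
tool_pos: [0.6042, 0.0974, 0.1231]
orientation: [2.215, 2.227, 0.001]
force: [4.0, -1.2, 0.1]
opening: 0.0005
gripper_force: 2.5
t: 4.52
tool_pos: [0.5706, 0.1083, 0.1221]
orientation: [-2.215, -2.225, 0.002]
force: [-0.3, -0.1, -0.2]
opening: 0.0004
gripper_force: 0.0
```

```bash
python3 -m jog '0 0 0.015 0 0;0 0 0.015 0 0;0 0 0 -0.04 0;0 0 0 -0.04 0;0 0 0 -0.04 0;0 0 0 -0.04 0;0 0 0 0 0' && python3 -m jog '0 -0.033 0.006 0 0;0 -0.033 0.006 0 0;0 -0.033 0.006 0 0;0 -0.033 0.006 0 0;0 -0.033 0.006 0 0;0 -0.033 0.006 0 0;0 -0.033 0.006 0 0;0 -0.033 0.006 0 0;0 0 0 0 0'
python3 - <<'E'
from h import *
t=cam("top")
for q in blobs(t,'blue',(260,160,350,280)):print(rect(plane(t,q,.061)))
s=cam("scene")
for q in blobs(s,'blue',(300,220,420,320)):print('s',q.min(0),q.max(0))
cv2.imwrite('pics/c4.png',cv2.resize(s['color'][200:330,205:405,::-1],(800,520)))
N=np.array([.531,-.087])
for a in(-45,-55,-65,-75,-82,-88,-93):
    r=np.radians(a);d=np.array([np.cos(r),np.sin(r)]);m=np.array([-d[1],d[0]])
    print(a,(N+.13*d+m*(.010+.0175*abs(m[0])+.0075*abs(m[1]))).round(4))
E
```

```text
t: 5.1
tool_pos: [0.6055, 0.1084, 0.2931]
orientation: [2.21, 2.221, 0.017]
force: [-0.0, 0.6, 2.1]
opening: 0.0003
gripper_force: 0.0
t: 5.85
tool_pos: [0.6511, -0.1618, 0.2816]
orientation: [2.221, 2.221, -0.003]
force: [0.6, 0.1, -0.4]
opening: 0.0006
gripper_force: 0.0
(array([[521, 119],
       [535,   9],
       [561,  12],
       [547, 123]]), array([541. ,  65.8]), array([ 26.4, 111.1]), 7.373512268066406)
s [336. 266.] [386. 279.]
-45 [ 0.6425 -0.1594]
-55 [ 0.629  -0.1771]
-65 [ 0.6123 -0.1926]
-75 [ 0.5925 -0.2051]
-82 [ 0.5772 -0.2118]
-88 [ 0.5633 -0.216 ]
-93 [ 0.552  -0.2183]
```

View pics/c4.png

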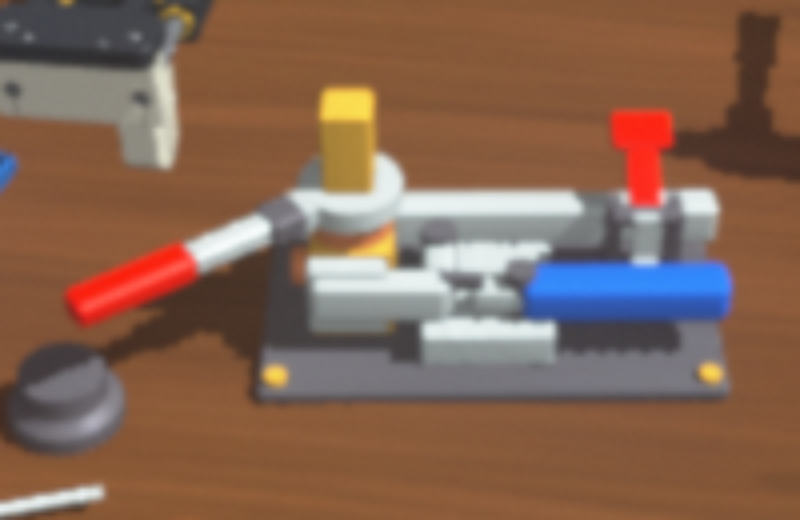

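```bash
python3 -m jog '0 0.008 0.006 0.03 0;0 0 0 0.03 0;0 0 0 0.03 0;0 0 0 0.027 0;0 0 0 0 0;0 0 0 0 0' && python3 -m jog '0 -0.006 -0.008 0 0;0 -0.006 -0.008 0 0;0 -0.006 -0.007 0 0;0 -0.006 -0.007 0 0;0 -0.006 -0.007 0 0;0 -0.006 -0.007 0 0;0 -0.005 -0.007 0 0;0 -0.005 -0.007 0 0;0 0 0 0 0'
```

```text
t: 6.45
tool_pos: [0.6559, -0.146, 0.1637]
orientation: [-2.212, -2.225, 0.003]
force: [0.7, -0.2, 1.1]
opening: 0.0006
gripper_force: 0.0
t: 7.2
tool_pos: [0.598, -0.1952, 0.1654]
orientation: [-2.217, -2.225, 0.002]
force: [0.3, -0.8, 0.2]
opening: 0.0007
gripper_force: 0.0
```

```bash
python3 -m jog '0 -0.006 -0.007 0 0;0 -0.006 -0.007 0 0;0 -0.005 -0.007 0 0;0 0 0 0 0'; python3 -m jog '0 -0.002 -0.006 0 0;0 -0.002 -0.006 0 0;0 0 0 0 0'
python3 - <<'E'
from h import *
t=cam("top");s=cam("scene")
for q in blobs(s,'red',(190,240,300,330)):print('s',rect(plane(s,q,.103)))
cv2.imwrite('pics/c5.png',cv2.resize(s['color'][200:330,205:405,::-1],(800,520)))
E
```

```text
t: 7.53
tool_pos: [0.5788, -0.211, 0.1659]
orientation: [2.216, 2.226, 0.004]
force: [7.9, 6.7, -0.6]
opening: 0.0002
gripper_force: 4.5
t: 7.78
tool_pos: [0.5676, -0.2142, 0.1661]
orientation: [2.215, 2.226, 0.006]
force: [10.3, 7.6, -1.9]
opening: 0.0005
gripper_force: 5.4
s (array([[ 533, -192],
       [ 537, -209],
       [ 570, -201],
       [ 566, -184]]), array([ 551.6, -196.5]), array([34.5, 17.6]), 14.070603370666504)
```

View pics/c5.png

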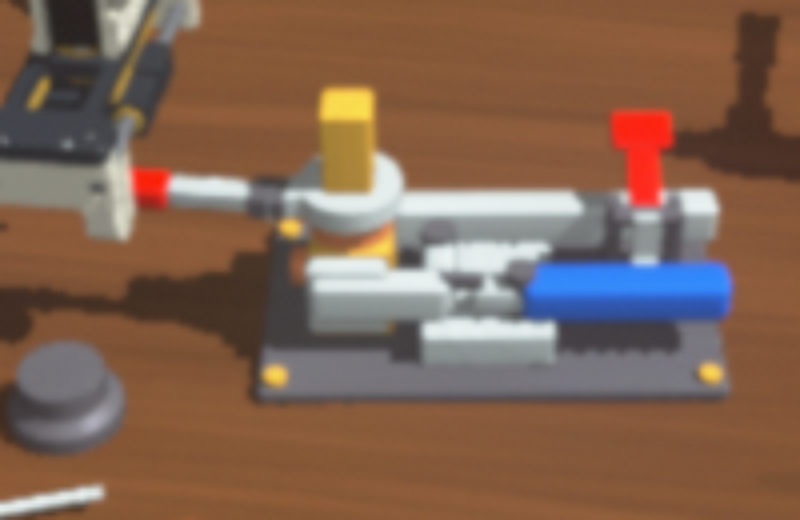

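```bash
python3 -m jog '0 0.002 -0.004 0 0;0 0.001 -0.004 0 0;0 0 0 0 0;0 0 0 0 0;0 0 0 0 0'
python3 - <<'E'
from h import *
s=cam("scene")
k=s['hsv'];
for q in blobs(s,'red',(190,230,300,330)):print('s',q.min(0),q.max(0),plane(s,[q[q[:,0].argmax()]],.1))
b=[(140,185),(250,197),(350,185)]
print(plane(s,[(205+x/4,200+y/4) for x,y in[(170,192),(250,196),(280,198)]],.103))
E
```

```text
t: 8.3
tool_pos: [0.5616, -0.2135, 0.1672]
orientation: [2.21, 2.221, 0.006]
force: [17.8, -4.2, -6.4]
opening: 0.0005
gripper_force: 8.5
s [239. 240.] [247. 250.] [[ 0.53427825 -0.18978708  0.1       ]]
[[ 0.55550373 -0.1831133   0.103     ]
 [ 0.55366635 -0.13927492  0.103     ]
 [ 0.55341501 -0.12282643  0.103     ]]
```

```bash
for i in 1; do python3 -m jog '0 0 0.003 0 0;0 0 0 0 0;0 0 0 0 0'; done; python3 -m jog '0 0 0.004 0 0;0 0 0 0 0;0 0 0 0 0';  python3 -m jog '0 0 0.006 0 0;0 0 0 0 0;0 0 0 0 0'
```

```text
t: 8.6
tool_pos: [0.564, -0.2134, 0.1669]
orientation: [2.211, 2.222, 0.004]
force: [12.9, -4.4, -4.3]
opening: 0.0001
gripper_force: 6.6
t: 8.85
tool_pos: [0.5678, -0.2132, 0.1668]
orientation: [2.212, 2.223, 0.004]
force: [12.3, -2.4, -2.2]
opening: 0.0006
gripper_force: 5.9
t: 9.1
tool_pos: [0.5736, -0.2126, 0.1667]
orientation: [2.213, 2.224, 0.004]
force: [9.8, 0.2, -1.1]
opening: 0.0007
gripper_force: 5.0
```

```bash
python3 -m jog '0 0 0.015 0 0;0 0 0.015 0 0;0 0 0 -0.038 0;0 0 0 -0.038 0;0 0 0 -0.038 0;0 0 0 0 0' && python3 -m jog '0 0.035 -0.0178 0 0;0 0.035 -0.0178 0 0;0 0.035 -0.0178 0 0;0 0.035 -0.0178 0 0;0 0.035 -0.0178 0 0;0 0.035 -0.0178 0 0;0 0.035 -0.0178 0 0;0 0.035 -0.0178 0 0;0 0 0 0 0;0 0 0 0 0'
```

```text
t: 9.6
tool_pos: [0.6042, -0.2136, 0.2893]
orientation: [2.208, 2.218, 0.006]
force: [0.8, 0.3, 1.5]
opening: 0.0006
gripper_force: 0.0
t: 10.43
tool_pos: [0.4571, 0.0686, 0.2795]
orientation: [2.212, 2.23, -0.0]
force: [0.2, -0.7, 0.0]
opening: 0.0004
gripper_force: 0.0
```

```bash
python3 -m jog '0 -0.002 0.003 0.03 0;0 0 0 0.03 0;0 0 0 0.02 0;0 0 0 0 0;0 0 0 0.004 0;0 0 0 0.004 0;0 0 0 0.004 0;0 0 0 0.004 0;0 0 0 0.004 0;0 0 0 0 0'; python3 -m jog '0 0 0 0.004 0;0 0 0 0.004 0;0 0 0 0 0;0 0 0 0 0'
```

```text
t: 11.27
tool_pos: [0.4613, 0.0652, 0.1799]
orientation: [2.216, 2.226, 0.001]
force: [1.5, -0.2, 0.6]
opening: 0.0003
gripper_force: 0.6
t: 11.6
tool_pos: [0.4609, 0.0653, 0.1715]
orientation: [-2.216, -2.226, 0.0]
force: [-0.5, -0.5, 1.7]
opening: 0.0004
gripper_force: 1.0
```

```bash
python3 -m jog '0 0 0 0 0;0 0 0 0 0;0 0 0 0 0;0 0 0 0 0'; python3 - <<'E'
from h import *
s=cam("scene")
for q in blobs(s,'blue',(300,220,420,320)):print('s',q.min(0),q.max(0))
for q in blobs(s,'red',(340,210,400,270)):print('r',q.min(0),q.max(0))
E
```

```text
t: 11.93
tool_pos: [0.461, 0.0653, 0.1718]
orientation: [2.216, 2.226, 0.0]
force: [-0.5, -0.0, 2.8]
opening: 0.0006
gripper_force: 1.0
s [333. 268.] [379. 301.]
r [357. 233.] [372. 250.]
```

```bash
python3 -m jog '1 0 0 -0.03 0;1 0.02 0 -0.03 -4;1 0.02 0 -0.03 -4;1 0 0 0 0;1 0 0 0 0;1 0 0 0 0;1 0 0 0 0'; python3 - <<'E'
from h import *
t=cam("top");s=cam("scene")
for q in blobs(s,'blue',(300,220,420,320)):print('s',q.min(0),q.max(0))
for q in blobs(t,'yel',(335,200,385,250)):print(q.min(0),q.max(0),str(rect(plane(t,q,.155))))
for q in blobs(t,'red',(380,200,460,290)):print('grip',str(rect(plane(t,q,.103))))
for q in blobs(s,'yel',(275,215,310,275)):print('sn',q.min(0),q.max(0))
a=cv2.resize(t['color'][190:270,310:450,::-1],(800,457),interpolation=cv2.INTER_CUBIC);cv2.imwrite('pics/c6.png',a)
E
```

```text
t: 12.57
tool_pos: [0.4587, 0.1047, 0.26]
orientation: [-2.056, -2.373, 0.003]
force: [0.9, 0.7, -0.0]
opening: 0.0422
gripper_force: 0.0
s [333. 269.] [374. 305.]
[352. 218.] [366. 234.] (array([[ 508,  -72],
       [ 512, -104],
       [ 545, -100],
       [ 542,  -69]]), array([526.6, -86.1]), array([33.7, 31.5]), 6.576107501983643)
grip (array([[ 551, -188],
       [ 573, -251],
       [ 591, -245],
       [ 569, -182]]), array([ 571.1, -216.5]), array([18.8, 66.5]), 19.282085418701172)
sn [284. 221.] [299. 247.]
sn [282. 258.] [304. 268.]
```

View pics/c6.png

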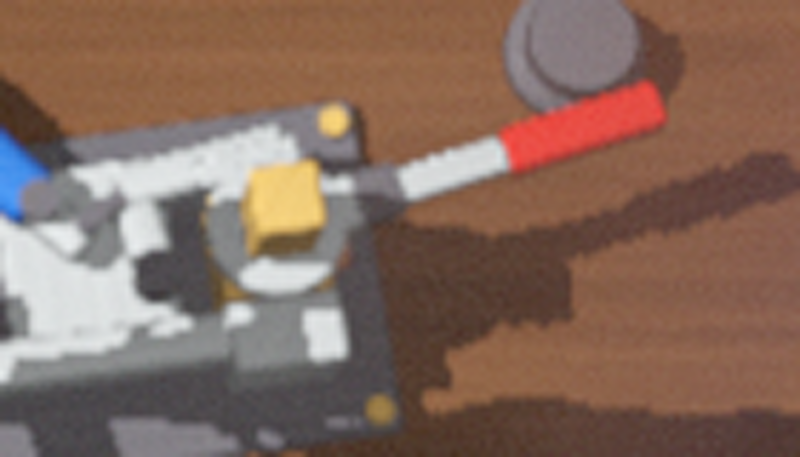

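```bash
python3 -m jog '1 -0.0333 0.007 0 0;1 -0.0333 0.007 0 0;1 -0.0333 0.007 0 0;1 -0.0333 0.007 0 0;1 -0.0333 0.007 0 0;1 -0.0333 0.007 0 0;1 0 0 0 0;1 0 0 0 0' && python3 -m jog '1 0 0 0.025 0;1 0 0 0.025 0;1 0 0 0.015 0;1 0 0 0 0;1 0 0 0 0'
```

```text
t: 13.33
tool_pos: [0.5293, -0.0885, 0.2603]
orientation: [-2.059, -2.37, 0.002]
force: [-1.0, 0.4, 0.4]
opening: 0.093
gripper_force: 0.0
t: 13.75
tool_pos: [0.5286, -0.0855, 0.1956]
orientation: [-2.053, -2.374, 0.002]
force: [0.1, -1.0, 0.2]
opening: 0.0933
gripper_force: 0.0
```

```bash
python3 -m jog '0 0 0 0 0;0 0 0 0 0;0 0 0 0 0;0 0 0 0 0;0 0 0 0 0;0 0 0 0 0;0 0 0 0 0;0 0 0 0 0;0 0 0 0 0;0 0 0 0 0' 45; python3 -m jog '0 0 0 -0.01 0;0 0 0 -0.01 0;0 0 0 0 0;0 0 0 0 0'
```

```text
t: 14.58
tool_pos: [0.5297, -0.0865, 0.1967]
orientation: [-2.056, -2.376, -0.0]
force: [3.0, 0.5, 1.6]
opening: 0.0309
gripper_force: 2.6
t: 14.92
tool_pos: [0.5305, -0.0865, 0.2174]
orientation: [2.055, 2.374, 0.002]
force: [4.6, 0.0, -2.3]
opening: 0.0277
gripper_force: 44.9
```

```bash
python3 -m jog '0 0 0 -0.01 0;0 0 0 -0.015 0;0 0 0 -0.02 0;0 0 0 -0.02 0;0 0 0 -0.02 0;0 0 0 -0.015 0;0 0 0 0 0;0 0 0 0 0;0 0 0 0 0'
python3 - <<'E'
from h import *
s=cam("scene")
cv2.imwrite('pics/c7.png',cv2.resize(s['color'][150:330,155:405,::-1],(800,576)))
E
```

```text
t: 15.67
tool_pos: [0.5288, -0.0863, 0.3145]
orientation: [-2.054, -2.373, 0.003]
force: [0.3, -0.1, -5.8]
opening: 0.0278
gripper_force: 45.0
```

View pics/c7.png

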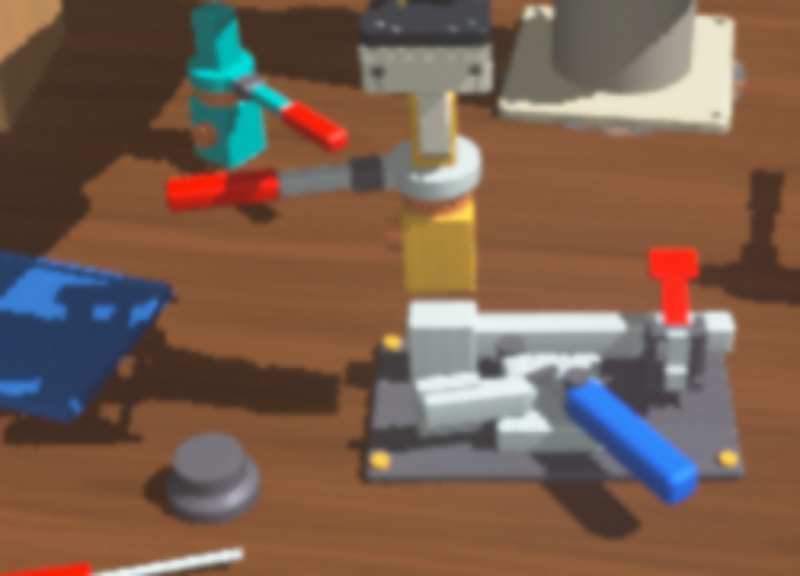

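```bash
python3 -m jog '0 0 0 0 -3;0 0 0 0 -6;0 0 0 0 -6;0 0 0 0 -6;0 0 0 0 -6;0 0 0 0 -6;0 0 0 0 -6;0 0 0 0 -6;0 0 0 0 -6;0 0 0 0 -4' && python3 -m jog '0 -0.005 -0.016 0 0;0 -0.008 -0.024 0 0;0 -0.008 -0.024 0 0;0 -0.008 -0.024 0 0;0 -0.008 -0.024 0 0;0 -0.008 -0.024 0 0;0 -0.008 -0.024 0 0;0 -0.008 -0.024 0 0;0 -0.008 -0.024 0 0' && python3 -m jog '0 -0.008 -0.024 0 0;0 -0.008 -0.024 0 0;0 -0.008 -0.024 0 0;0 -0.008 -0.024 0 0;0 -0.0037 -0.0164 0 0;0 0 0 0 0;0 0 0 0 0;0 0 0 0 0'
python3 - <<'E'
from h import *
s=cam("scene");t=cam("top")
cv2.imwrite('pics/c8.png',cv2.resize(s['color'][130:330,60:310,::-1],(750,600)))
print(blobs(t,'blue',(430,200,530,310)).__len__())
for q in blobs(t,'blue',(430,200,530,310)):print(q.min(0),q.max(0))
p=robot.read_state()['tool_pos']
for dz in (.1867,.18,.195):print(dz,proj(s,[[p[0],p[1],p[2]-dz]]), proj(s,[[.478,-.419,.005]]))
E
```

```text
t: 16.55
tool_pos: [0.5289, -0.0863, 0.3146]
orientation: [-0.717, -3.055, 0.0]
force: [0.0, -0.3, -4.8]
opening: 0.0278
gripper_force: 45.0
t: 17.3
tool_pos: [0.4967, -0.3041, 0.3145]
orientation: [-0.726, -3.053, -0.002]
force: [0.1, 0.1, -4.9]
opening: 0.0281
gripper_force: 45.0
t: 17.97
tool_pos: [0.4789, -0.4189, 0.3156]
orientation: [-0.726, -3.055, -0.002]
force: [-0.1, 1.4, -5.0]
opening: 0.0277
gripper_force: 45.0
1
[458. 247.] [489. 284.]
0.1867 [[155.74033126 211.34127193]] [[165.96790129 253.07050577]]
0.18 [[155.16117938 208.92396227]] [[165.96790129 253.07050577]]
0.195 [[156.45314832 214.31257216]] [[165.96790129 253.07050577]]
```

View pics/c8.png

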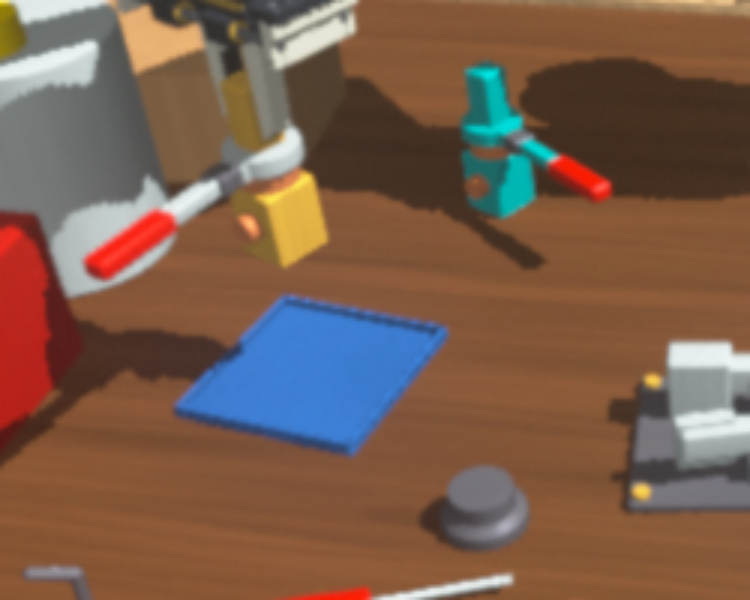

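```bash
python3 -m jog '0 0 0 0.015 0;0 0 0 0.02 0;0 0 0 0.02 0;0 0 0 0.02 0;0 0 0 0.015 0;0 0 0 0.01 0;0 0 0 0 0;0 0 0 0 0' && python3 -m jog '0 0 0 0.004 0;0 0 0 0.004 0;0 0 0 0.004 0;0 0 0 0.002 0;0 0 0 0.002 0;0 0 0 0.002 0;0 0 0 0.002 0;0 0 0 0 0;0 0 0 0 0'
```

```text
t: 18.73
tool_pos: [0.4791, -0.419, 0.2167]
orientation: [-0.725, -3.056, -0.001]
force: [0.0, 0.8, -4.6]
opening: 0.0277
gripper_force: 45.0
t: 19.48
tool_pos: [0.4789, -0.4197, 0.1966]
orientation: [-0.727, -3.056, -0.0]
force: [-0.1, 0.3, -6.3]
opening: 0.0276
gripper_force: 45.0
```

```bash
python3 -m jog '0 0 0 0.002 0;0 0 0 0 0;0 0 0 0 0'|grep -E 'pos|force: \['; python3 -m jog '0 0 0 0.001 0;0 0 0 0.001 0;0 0 0 0 0;0 0 0 0 0'|grep -E 'pos|force: \['; python3 -m jog '0 0 0 0.001 0;0 0 0 0 0;0 0 0 0 0'|grep -E 'pos|force: \['
```

```text
tool_pos: [0.4789, -0.4197, 0.1946]
force: [-0.3, -0.7, -5.4]
tool_pos: [0.4789, -0.4197, 0.1926]
force: [0.2, -0.3, -4.6]
tool_pos: [0.479, -0.4197, 0.1918]
force: [0.5, 0.2, -5.0]
```

```bash
for i in 1; do python3 -m jog '0 0 0 0.001 0;0 0 0 0 0;0 0 0 0 0'|grep -E 'pos|force: \['; python3 -m jog '0 0 0 0.001 0;0 0 0 0 0;0 0 0 0 0'|grep -E 'pos|force: \['; python3 -m jog '0 0 0 0.001 0;0 0 0 0 0;0 0 0 0 0'|grep -E 'pos|force: \['; done
```

```text
tool_pos: [0.4791, -0.4198, 0.1918]
force: [-2.3, 2.4, 5.5]
tool_pos: [0.4793, -0.4199, 0.1917]
force: [-4.7, 4.9, 10.4]
tool_pos: [0.4795, -0.4199, 0.1917]
force: [-6.2, 6.5, 16.7]
```

```bash
python3 -m jog '0 0 0 -0.0015 0;0 0 0 -0.001 0;0 0 0 0 0;0.4 0 0 0 0;0.6 0 0 0 0;0.8 0 0 0 0;0.8 0 0 0 0;0.8 0 0 0 0' 10; python3 -m jog '0.8 0 0 -0.015 0;0.8 0 0 -0.03 0;0.8 0 0 -0.03 0;0.8 0 0 -0.03 0;0.8 0 0 -0.03 0;0.8 0 0 0 0;0.8 0 0 0 0;0.8 0 0 0 0'
python3 - <<'E'
from h import *
s=cam("scene")
cv2.imwrite('pics/c9.png',cv2.resize(s['color'][130:330,60:400,::-1],(800,470)))
E
```

```text
t: 21.73
tool_pos: [0.4789, -0.4197, 0.191]
orientation: [-0.727, -3.056, -0.0]
force: [0.5, -0.5, -0.3]
opening: 0.0569
gripper_force: 0.0
t: 22.4
tool_pos: [0.4789, -0.4196, 0.3257]
orientation: [-0.727, -3.056, -0.0]
force: [0.0, -0.5, -0.4]
opening: 0.0747
gripper_force: 0.0
```

View pics/c9.png

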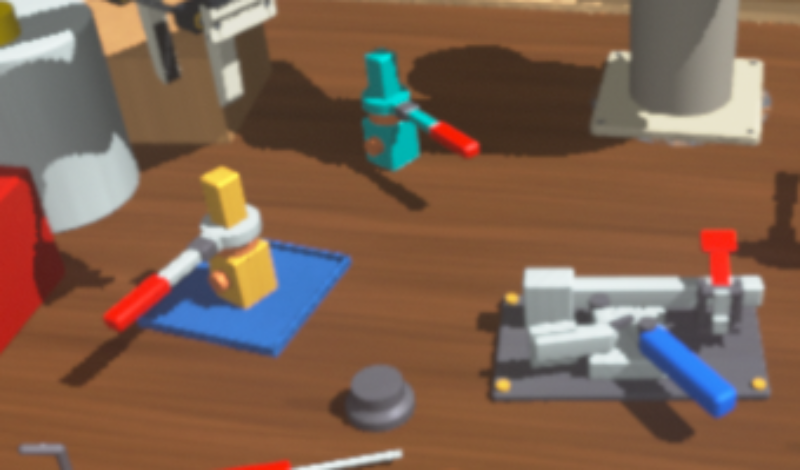

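```bash
python3 - <<'E'
from h import *
s=cam("scene")
q=blobs(s,'yel',(130,190,190,270))
f=800/340
print((proj(s,[[.479,-.4197,.005],[.479,-.4197,.15]])-[60,130])*f)
for b in q:print(((b.min(0)-[60,130])*f).round(),((b.max(0)-[60,130])*f).round())
E
```

```text
[[248.3511436  290.11227659]
 [220.16482112 173.77103993]]
[212. 240.] [273. 306.]
[200. 165.] [245. 226.]
```

The valve's lean in the picture matches the projection of an upright valve: its top appears at (222,175) and I predicted (220,174). It stands upright at the tray's centre.

```bash
python3 -c "
from plant import robot
print(robot.close_job())"
```

```text
the job is handed in; nothing more can be done
None
```

The job is handed in: the pliers locked, the nut was tightened until the wrench clicked, the pliers were released open, and the valve now stands upright in the blue tray, with no verdict returned yet.

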